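# Log the next blank at the reader, then unhitch the clamp arm and hold it up

## Robot

A 6-joint arm with a two-finger parallel gripper is mounted at the origin on the work surface. World frame = base frame: x ahead of the robot, y to its left, z up, the work surface at z = 0. Lengths are in m, angles in rad, forces in N, time in s.
With the tool pointing down it reaches from about 0.325 to 1 m from the base axis. Payload 5.1 kg.
Tool frame: the origin (TCP) lies midway between the tips of the shut fingers; the grasp point (between the pads) lies ctrl.grasp_offset behind it (ctrl.grasp_offset is the distance from the TCP to the grasp point, in m); z points along the fingers, y is the direction in which the jaws open and shut (so a half turn about z gives the same grasp; the last joint's range is limited). The gripper opens to 85 mm and grips with 20 to 120 N. Pads are 22 mm wide; open, the fingers measure 114 mm over their backs; the gripper's body (76 mm by 85 mm) begins 54 mm behind the grasp point. The pads swing forward as they close: fully open they stand 13 mm farther back than shut.
Start: joints at [-1.33, 0.124, 1.65, -0, 1.367, -0.083], TCP at [0.207, -0.616, 0.231] pointing down, gripper open.
Joint ranges: [-2.61, 2.61], [-1.02, 2.33], [0.03, 2.71], [-1.35, 4.49], [0.32, 2.68], [-2.91, 2.91]. Speed limits (rad/s): [2.57, 2.57, 3.14, 3.14, 3.14, 3.14].

## Interface

Orientations are given as a unit quaternion [x, y, z, w].
In Python, from cell import ctrl gives the robot as it stands. Calls block until the motion is done:
- ctrl.move_pose(position, orientation): joint-space move of the TCP to a pose.
- ctrl.move_linear(position, rotation=None, max_speed=0.15, guard=None): straight line of the TCP; rotation=None keeps the orientation; max_speed is the mean speed in m/s. With guard (N) it stops when the force on the tool has changed by that much, and returns True; else False.
- ctrl.goto_joints(angles): joint-space move.
- ctrl.gripper_to(opening, force=None): opening from 0.0 (shut) to 1.0 (fully open); force is the grip in N (None keeps the last); returns when the fingers have stopped.
- ctrl.dwell(seconds).
- ctrl.ik(position, orientation): joint angles nearest the present ones, or None.
- ctrl.observe(): the state.
- ctrl.camera(name): name is "side" or "top"; returns the picture (420x560x3 uint8, blue, green, red); there is no depth.
- ctrl.camera_model(name): a dict with "K" (3x3 intrinsics, pixels), "R" (3x3) and "t" (3): a world point X has camera coordinates R X + t. Camera axes: x right, y down, z forward; pixel columns grow to the right and rows downward; lengths in m; the calibration is good to about 2 mm. A picture is of the moment at which its call begins. camera_model takes no time and is no camera call.
A pose or a line that the arm cannot do raises ctrl.Unreachable and nothing moves.
- ctrl.close_job(): hands the job in, once; it reports no verdict.
The state is a dict: "t": time; "joint_positions": joint angles; "qvel": joint speeds; "tau": joint torques, N m; "eef_pos": TCP position; "tool_rot": TCP orientation; "ft_force": force on the tool from outside, world axes, zero at the start; "wrist_torque": the same for the moment, N m; "grip_width": opening from 0.0 (shut) to 1.0 (fully open).
Only numpy, scipy, OpenCV 4.12 (cv2) and the standard library are available. Lean on these libraries where they do the work, as an engineer would, in place of code of your own. Each camera call takes 0.05 s, during which the arm holds its last target. There are 200 camera calls.

## Task

I want to swap the next blank into the clamping fixture. First turn the round aluminium blank where it stands on the reader's plate, so that its code label squarely faces the reader's window, and let go of it; then pull the fixture's latch handle out sideways against its spring, lift the clamp arm off its ball until its nose is at least 70 mm higher, and finish holding it up there, still in the gripper, so that I can get at the part underneath. Leave the blank standing with its label at the window, and do not disturb the loose things around.

Things in the scene. Friction and masses are not known exactly. Their poses are not given: they have to be found in the camera images.
- blank: The next workpiece: a solid aluminium cylinder, 50 mm in diameter, 100 mm tall, about 0.5 kg, loose, upright on the reader's plate. Origin: centre of its underside; z up its axis. A paper code label (26 x 36 mm, dark squares) is on its side at mid height towards its own +x; a dark groove on its top runs from the centre to the rim towards the label.
- reader: Fixed code reader: a steel base plate 8 mm thick (215 x 100 mm) and on it a grey block (60 x 70 mm, top 90 mm above the table). Origin: on the table below the standing place of the blank (which starts within 8 mm of it); +x points level from there to the block, whose near face, with the dark window, is 92 mm away. z up.
- window (a point): Centre of the reader's window, on the side of the block that looks at the blank, 58 mm above the table.
- fixture: Fixed clamping fixture: base plate 335 x 110 mm, a ball stud at one end, a hinge bracket at the other, a part on a vee block between, over it the grey clamp arm from hinge to ball (top 108 mm above the table when down). Origin: on the table straight below the ball; +x points level from ball to the hinge axis (245 mm off, 97 mm high, along y), z up; the latch is on the -y side.
- latch_handle (a point): Grip point of the latch handle, 134 mm above the table when the arm is down: an upright steel plate, 24 mm along the arm, 12 mm thick along the fixture's y, top 18 mm above this point, foot 98 mm below. It stands 75 mm to the fixture's -y side of the ball, with 37 mm clear between it and the arm's head (top 107 mm above the table). It rides on the latch in the arm, so lifting it lifts the arm.
- nose (a point): Front end of the clamp arm on its centre line, over the ball, 101 mm above the table when the arm is down; it rises with the arm.
- latch (a joint): Travel of the latch in m: 0 = shut (its bolt is under the ball stud's square collar and locks the arm down), 0.016 = fully out, along the fixture's -y, away from the arm. A spring shuts it: 3 N at 0, 11 N at 0.016. The bolt is clear of the collar from 0.0105 on and must stay out until the arm has risen about 0.1 rad.
- clamp_arm: The grey hinged clamp arm, 285 mm long, down on the ball at the start. Its origin lies 97 mm above the table over the ball when down, axes then as the fixture's; it turns up about the hinge axis (to 0.9 rad at most). About 0.5 kg with a little friction; needs 3 to 5 N at the handle to lift, and falls back when let go. 0.29 rad lifts the nose 77 mm.
- chuck_key: Bystander: loose T-handled chuck key, 110 mm long, lying beside the fixture. Leave alone. Origin: underside.
- hex_nut: Bystander: loose hexagon nut, 30 mm, 14 mm tall, beside the fixture. Leave alone. Origin: underside.
- spacer_ring: Bystander: loose steel ring, 38 mm across, 14 mm tall, in front of the reader's plate. Leave alone. Origin: underside.
- tool_holder: Bystander: loose turning tool in a 25 mm square holder, 110 mm long, lying between the stations near the robot. Leave alone. Origin: underside.
- oil_bottle: Bystander: loose upright plastic bottle, 60 mm across, 160 mm tall, at the left. Leave alone. Origin: underside.
- bushing: Bystander: loose flanged brass bushing, 60 mm across, 50 mm tall, at the right. Leave alone. Origin: underside.
- swarf_brush: Bystander: loose hand brush at the left. Leave alone. Origin: underside.
Things that resemble listed ones, but are neither listed nor needed, are in the scene too. Of the things like the blank, leave any that is purple; of the rest the larger one is meant. Leave any yellow look-alike of the reader alone.

How it is judged:
On the way, in this order (a step that is already met when the one before it is completed fails the run):
1. the blank stands on the reader's plate, let go, its label facing the window (y of window in the frame of blank between -0.03 and 0.03 m and x of window in the frame of blank above 0.05 m and angle between blank's own z axis and vertical below 0.1 rad and x of blank in the frame of reader between -0.035 and 0.035 m and y of blank in the frame of reader between -0.035 and 0.035 m and z of blank in the frame of reader below 0.012 m and contact force between the fingers and blank below 0.3 N), for 0.3 s.
2. the latch is pulled out sideways while the arm is still down (value of joint latch above 0.0105 m and height (world z) of nose below 0.111 m), for 0.1 s.
At the end, for the whole second after the job is handed in: Clamp arm still, its nose 65 mm or more above its rest height, held by the fingers (over 1 N) and nothing else; blank upright, let go, within 35 mm each way of its place on the reader, the window within 30 mm sideways of its label's straight-ahead line (about 18 degrees) (all of step 1 and height (world z) of nose above 0.166 m and linear speed of clamp_arm below 0.015 m/s and contact force between the fingers and clamp_arm above 1 N and contact force between clamp_arm and blank below 0.1 N); the arm keeps its last pose, push and grip.
It fails at once if the blank is knocked over (angle between blank's own z axis and vertical above 0.5 rad).
It fails at once if a loose bystander is disturbed (moved more than 40 mm) (distance of any of chuck_key, hex_nut, spacer_ring, tool_holder, oil_bottle, bushing, swarf_brush from where it was at the start of the episode above 0.04 m).
It also fails if it takes over 72 s, if anything falls off the work surface, if the arm or the gripper's body presses on something with over 40 N, if the wrist force passes 120 N, or if a joint passes its speed limit or range.

## Working session

There is one attempt and no reset: what is moved stays moved. The work goes in short steps, each a Python script; the robot and the scene stay as the last script left them, time stands still between calls to the robot, and variables do not carry over. Pictures are saved under pics/ and viewed, about 8 in all and at most 12, crops included, and the job is handed in when it is done.

```bash
ls; mkdir -p pics
python3 - <<'E'
from cell import ctrl
import cv2
for n in("top","side"):
    cv2.imwrite(f"pics/{n}0.png",ctrl.camera(n)); m=ctrl.camera_model(n); print(n,m)
s=ctrl.observe();print(s["t"],s["eef_pos"],s["tool_rot"],s["ft_force"],ctrl.grasp_offset)
E
```

```text
pics
top {'K': array([[477.99617837,   0.        , 281.04373743],
       [  0.        , 477.99617837, 205.81053415],
       [  0.        ,   0.        ,   1.        ]]), 'R': array([[ 0.00369426, -0.99999152, -0.00182268],
       [-0.98030084, -0.00326156, -0.19748322],
       [ 0.1974756 ,  0.00251633, -0.98030457]]), 't': array([-0.01350646,  0.48333704,  1.47905084])}
side {'K': array([[479.40877149,   0.        , 278.27871519],
       [  0.        , 479.40877149, 203.80490814],
       [  0.        ,   0.        ,   1.        ]]), 'R': array([[-0.81955114, -0.57287959,  0.01203782],
       [-0.42435661,  0.59269209, -0.68457107],
       [ 0.38504208, -0.56614933, -0.72884672]]), 't': array([0.40334509, 0.29072285, 1.18048154])}
0.1 [ 0.20662977 -0.61568331  0.23016756] [ 9.86922463e-01  1.61192875e-01 -8.47568149e-05 -9.49876641e-04] [ 0.43875119 -0.10363113  0.28458606] 0.0187
```

View pics/top0.png

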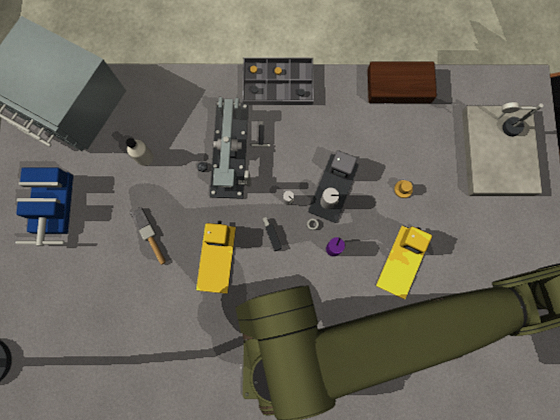

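View pics/side0.png

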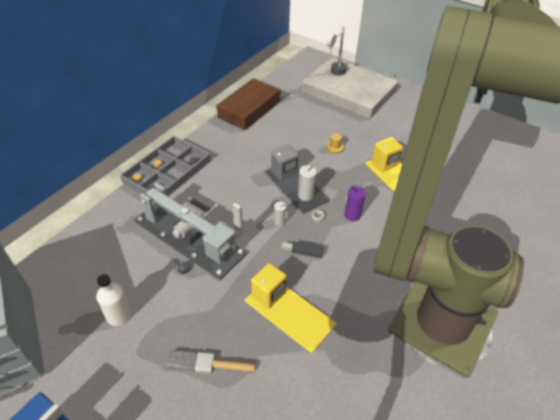

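The top view shows the fixture at (229,148), the grey reader at (337,180), a larger white cylinder on its plate at (331,197), a small look-alike at (289,197) and a purple one at (336,247). The yellow readers are at (217,257) and (405,262). I'll enlarge to confirm the candidates.

Run:
```python
import cv2,numpy as np
a=cv2.imread("pics/top0.png")[85:235,185:375]; cv2.imwrite("pics/c1.png",cv2.resize(a,None,fx=4,fy=4,interpolation=cv2.INTER_CUBIC))
b=cv2.imread("pics/side0.png")[140:280,130:330]; cv2.imwrite("pics/c2.png",cv2.resize(b,None,fx=4,fy=4,interpolation=cv2.INTER_CUBIC))
```

```text
(no output)
```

View pics/c1.png

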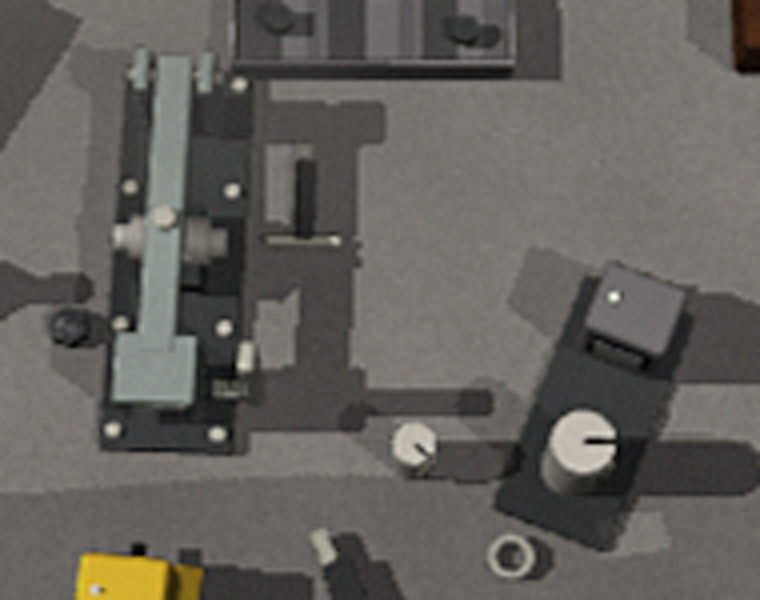

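View pics/c2.png

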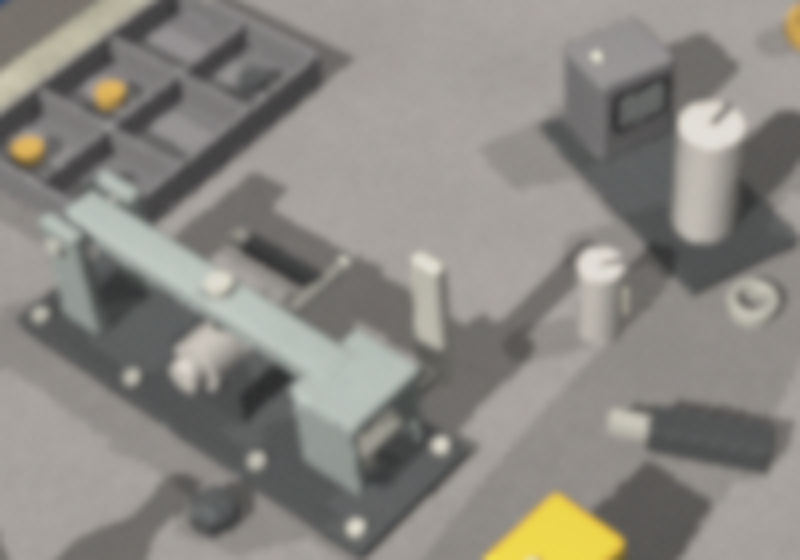

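Confirmed: the blank meant is the white one on the grey reader's plate (top px (331,195), groove pointing image-right). It is larger than the white one at (289,196), and the purple one is out. The latch handle is the pale upright plate, with its top at top px (247,174) and side px (237,205). The reader meant is the grey one. Next I'll measure.

```bash
cat > h.py <<'E'
import numpy as np, cv2
from cell import ctrl
from scipy.spatial.transform import Rotation as Ro
M={n:ctrl.camera_model(n) for n in("top","side")}
def ray(n,px):
    m=M[n]; d=m["R"].T@np.linalg.solve(m["K"],[px[0],px[1],1.]); return -m["R"].T@m["t"],d/np.linalg.norm(d)
def plane(n,px,z):
    c,d=ray(n,px); return c+d*(z-c[2])/d[2]
def tri(p1,p2):
    (a,d),(b,e)=ray("top",p1),ray("side",p2)
    s=np.linalg.lstsq(np.c_[d,-e],b-a,rcond=None)[0]; P,Q=a+d*s[0],b+e*s[1]; return (P+Q)/2,np.linalg.norm(P-Q)
def down(yaw):  # tool pointing down, jaw axis y at world angle yaw (mod pi)
    y=np.array([np.cos(yaw),np.sin(yaw),0]); z=np.array([0,0,-1.]); return Ro.from_matrix(np.c_[np.cross(y,z),y,z])
def T(c): return (185+c[0]/4-.375,85+c[1]/4-.375)
def S(c): return (130+c[0]/4-.375,140+c[1]/4-.375)
def ang(v): return np.degrees(np.arctan2(v[1],v[0]))
def blank(img,p0,r=14):  # top disc in the top view: centre, groove direction, at z=.108
    x0,y0=int(p0[0])-r,int(p0[1])-r; k=8
    g=cv2.resize(cv2.cvtColor(img,cv2.COLOR_BGR2GRAY)[y0:y0+2*r,x0:x0+2*r],None,fx=k,fy=k,interpolation=cv2.INTER_CUBIC)
    m=cv2.morphologyEx((g>185).astype(np.uint8),cv2.MORPH_OPEN,np.ones((9,9)))
    c=max(cv2.findContours(m,0,1)[0],key=cv2.contourArea); h=cv2.convexHull(c)
    (cx,cy),rad=cv2.minEnclosingCircle(h)
    yy,xx=np.mgrid[:g.shape[0],:g.shape[1]]; w=np.clip(150.-g,0,None)*(np.hypot(xx-cx,yy-cy)<.85*rad)
    q=(np.sum(w*xx)/w.sum(),np.sum(w*yy)/w.sum()) if w.sum() else (cx,cy)
    f=lambda u:plane("top",(x0+(u[0]+.5)/k-.5,y0+(u[1]+.5)/k-.5),.108)
    C=f((cx,cy)); return C,ang(f(q)-C),rad/k
E
python3 - <<'E'
from h import *
np.set_printoptions(precision=4,suppress=True)
t=cv2.imread("pics/top0.png")
print("blank mask",blank(t,(331,195)))
print("blank tri",tri(T((583,441)),S((712,127))), "plane",plane("top",T((583,441)),.108))
pt=lambda c,z:plane("top",T(c),z)
for a,b,z in[((497,508),(583,283),.008),((612,550),(692,300),.008),((588,325),(611,262),.09),((663,357),(688,290),.09)]: print("reader dir",ang(pt(b,z)-pt(a,z)))
blk=np.mean([pt(c,.09) for c in((611,262),(688,290),(663,357),(588,325))],0);print("block",blk)
print("block side",np.mean([plane("side",S(c),.09) for c in((565,47),(630,18),(673,62),(605,92))],0))
for a,b,z in[((113,430),(130,187),.01),((218,434),(240,84),.01),((112,400),(118,335),.108),((142,335),(158,57),.108),((178,335),(190,57),.108)]: print("fix dir",ang(pt(b,z)-pt(a,z)))
print("handle tri",tri(T((247,347)),S((427,262))),pt((247,347),.152),plane("side",S((427,262)),.152))
print("head front mid",(pt((112,400),.108)+pt((194,405),.108))/2)
for n,p in[("top",(0,0))]: pass
cv2.imwrite("pics/c3.png",np.hstack([cv2.resize(t[162:190,228:262],None,fx=11,fy=11,interpolation=2),cv2.resize(cv2.imread("pics/side0.png")[195:223,222:256],None,fx=11,fy=11,interpolation=2)]))
E
```

```text
blank mask (array([ 0.506 , -0.1644,  0.108 ]), np.float64(-88.43092951119988), 7.4937005043029785)
blank tri (array([ 0.5057, -0.1642,  0.1068]), np.float64(0.0016974732669661383)) plane [ 0.5062 -0.1638  0.108 ]
reader dir -20.950844219968655
reader dir -18.524891670676666
reader dir -20.231929371793484
reader dir -21.068063954426997
block [ 0.6179 -0.2106  0.09  ]
block side [ 0.6161 -0.2071  0.09  ]
fix dir -2.080838605153712
fix dir -2.3065352619691453
fix dir -3.303769798900064
fix dir -1.52785387734574
fix dir -0.9456649912596622
handle tri (array([0.5657, 0.0918, 0.15  ]), np.float64(0.006222455699821637)) [0.5681 0.0929 0.152 ] [0.5612 0.0926 0.152 ]
head front mid [0.5356 0.1683 0.108 ]
```

View pics/c3.png

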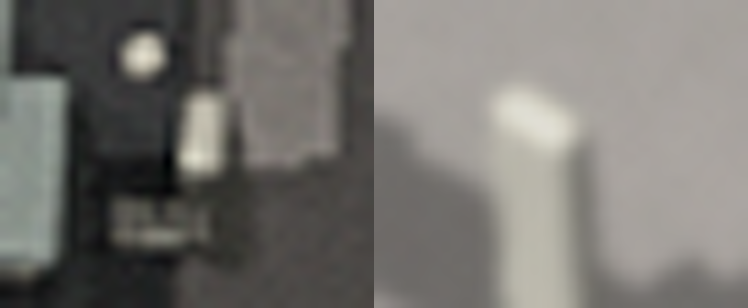

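Run:
```python
from h import *
np.set_printoptions(precision=4,suppress=True)
P,e=tri((246.1,173.7),(236.1,205.2));print("handle",P,e,plane("top",(246.1,173.7),.152),plane("side",(236.1,205.2),.152))
off=ctrl.grasp_offset
for yaw in range(-180,180,20):
    q=[ctrl.ik([.506,-.1644,.085-off],down(np.radians(yaw+d)).as_quat()) for d in(0,66)]
    print(yaw,[None if a is None else np.round(a,2) for a in q])
f=np.radians(-2.0)
for h in (90,-90):
  for th in(0,.1,.2,.33):
    R=Ro.from_euler('z',f); A=R*Ro.from_euler('y',th); H=np.array([P[0],P[1]+0,.134])
    hinge=H+R.apply([.245,0,-.037]); p=hinge+A.apply([-.245,-.012,.037-off])
    q=ctrl.ik(p,(A*R.inv()*down(f+np.radians(h))).as_quat()); print(h,th,p,q)
```

```text
handle [0.5609 0.0937 0.1527] 0.00048759975378196205 [0.5609 0.0936 0.152 ] [0.5616 0.0932 0.152 ]
-180 [array([-0.42,  0.03,  2.05, -0.  ,  1.07,  2.73]), array([-0.42,  0.03,  2.05, -0.  ,  1.07,  1.57])]
-160 [array([-0.42,  0.03,  2.05, -0.  ,  1.07,  2.38]), array([-0.42,  0.03,  2.05, -0.  ,  1.07,  1.23])]
-140 [array([-0.42,  0.03,  2.05, -0.  ,  1.07,  2.03]), array([-0.42,  0.03,  2.05, -0.  ,  1.07,  0.88])]
-120 [array([-0.42,  0.03,  2.05, -0.  ,  1.07,  1.68]), array([-0.42,  0.03,  2.05, -0.  ,  1.07,  0.53])]
-100 [array([-0.42,  0.03,  2.05, -0.  ,  1.07,  1.33]), array([-0.42,  0.03,  2.05, -0.  ,  1.07,  0.18])]
-80 [array([-0.42,  0.03,  2.05, -0.  ,  1.07,  0.98]), array([-0.42,  0.03,  2.05, -0.  ,  1.07, -0.17])]
-60 [array([-0.42,  0.03,  2.05, -0.  ,  1.07,  0.63]), array([-0.42,  0.03,  2.05, -0.  ,  1.07, -0.52])]
-40 [array([-0.42,  0.03,  2.05, -0.  ,  1.07,  0.28]), array([-0.42,  0.03,  2.05, -0.  ,  1.07, -0.87])]
-20 [array([-0.42,  0.03,  2.05, -0.  ,  1.07, -0.07]), array([-0.42,  0.03,  2.05, -0.  ,  1.07, -1.22])]
0 [array([-0.42,  0.03,  2.05, -0
[... 712 characters left out ...]
1.07,  2.27])]
160 [None, array([-0.42,  0.03,  2.05, -0.  ,  1.07,  1.92])]
90 0 [0.5605 0.0817 0.1153] [ 0.05    0.0421  1.9407 -0.      1.1587 -1.4859]
90 0.1 [0.5635 0.0816 0.1397] [ 0.0456  0.0826  1.8564  0.0083  1.3022 -1.4929]
90 0.2 [0.569  0.0814 0.1636] [ 0.0414  0.1327  1.7668  0.0153  1.4416 -1.498 ]
90 0.33 [0.5796 0.081  0.1937] [ 0.0363  0.2096  1.6432  0.0231  1.618  -1.5024]
-90 0 [0.5605 0.0817 0.1153] [ 0.05    0.0421  1.9407 -0.      1.1587  1.6557]
-90 0.1 [0.5635 0.0816 0.1397] [0.0456 0.0826 1.8564 0.0083 1.3022 1.6487]
-90 0.2 [0.569  0.0814 0.1636] [0.0414 0.1327 1.7668 0.0153 1.4416 1.6436]
-90 0.33 [0.5796 0.081  0.1937] [0.0363 0.2096 1.6432 0.0231 1.618  1.6392]
```

Run:
```python
from h import *
np.set_printoptions(precision=4,suppress=True)
o=down(np.radians(-160)); p=np.array([.506,-.1644,.068])
ctrl.gripper_to(1.0)
ctrl.move_pose(p+[0,0,.11],o.as_quat())
print("guard",ctrl.move_linear(p,max_speed=.1,guard=8))
ctrl.gripper_to(0.0,force=30); ctrl.dwell(.2)
s=ctrl.observe();print(s["t"],s["grip_width"],s["ft_force"])
q=np.array(s["joint_positions"]); 
q0=q[5]
for k in range(1,7):
    q[5]=q0-np.radians(66)*k/6; ctrl.goto_joints(q)
s=ctrl.observe();print(s["t"],s["grip_width"],s["ft_force"],s["eef_pos"])
ctrl.gripper_to(1.0); ctrl.dwell(.2)
ctrl.move_linear(p+[0,0,.13],max_speed=.12)
ctrl.move_pose([.55,.03,.22],down(np.radians(-92)).as_quat()); 
a=ctrl.camera("top");cv2.imwrite("pics/top1.png",a);b=ctrl.camera("side");cv2.imwrite("pics/side1.png",b)
print(ctrl.observe()["t"]); print(blank(a,(331,195)))
cv2.imwrite("pics/c4.png",np.hstack([cv2.resize(a[140:240,270:370],(400,400),interpolation=2),cv2.resize(b[130:230,250:350],(400,400),interpolation=2)]))
```

```text
guard False
4.2917 0.5776698116981807 [0.5206 1.0489 4.535 ]
6.0917 0.5812649258264246 [-1.8264 -1.2576  2.7782] [ 0.5067 -0.1647  0.0686]
8.8833
(array([ 0.5068, -0.1627,  0.108 ]), np.float64(-27.992090571564347), 7.581471920013428)
```

View pics/c4.png

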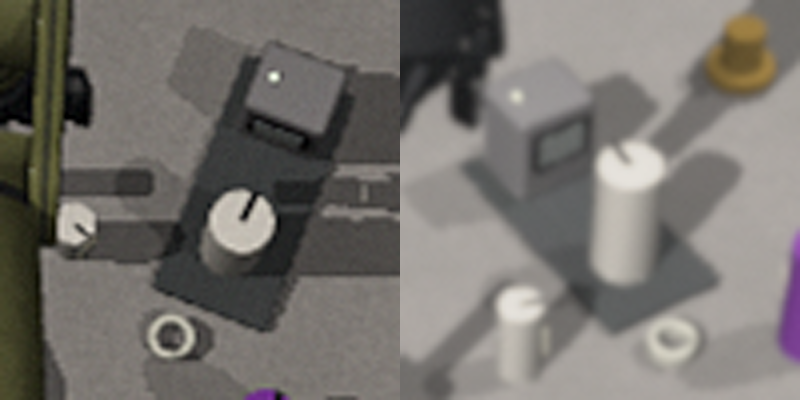

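The blank stands upright and let go, its groove at -28° against a window bearing of -24°, about 4° off and well inside tolerance. Next, grip the handle and pull it in steps while watching the force.

Run:
```python
from h import *
np.set_printoptions(precision=4,suppress=True)
f=np.radians(-2.0); R=Ro.from_euler('z',f); o=down(f-np.pi/2)
H=np.array([.561,.0935,.1155])
ctrl.move_pose(H+[0,0,.09],o.as_quat())
ctrl.gripper_to(.5)
print("guard",ctrl.move_linear(H,max_speed=.08,guard=8))
s=ctrl.observe();print(s["t"],s["eef_pos"],s["ft_force"])
ctrl.gripper_to(0.0,force=60); ctrl.dwell(.3)
s=ctrl.observe();print("grip",s["grip_width"],s["eef_pos"],R.inv().apply(s["ft_force"]))
for d in(.004,.008,.011,.0125,.0135):
    ctrl.move_linear(H+R.apply([0,-d,0]),max_speed=.03); ctrl.dwell(.1)
    s=ctrl.observe();print(d,s["t"],R.inv().apply(s["eef_pos"]-H),R.inv().apply(s["ft_force"]),s["grip_width"])
a=ctrl.camera("top");cv2.imwrite("pics/top2.png",a);b=ctrl.camera("side");cv2.imwrite("pics/side2.png",b)
cv2.imwrite("pics/c5.png",np.hstack([cv2.resize(a[100:220,190:290],(400,480),interpolation=2),cv2.resize(b[160:280,180:280],(400,480),interpolation=2)]))
```

```text
guard False
11.0167 [0.5616 0.0935 0.1163] [0.0386 0.1105 0.7668]
grip 0.13238181705483332 [0.5613 0.0924 0.1163] [-0.4068 -5.4329  3.4849]
0.004 12.075 [ 0.0004 -0.0032  0.0007] [-1.1668  4.3827  4.9775] 0.1319381113219567
0.008 12.4583 [ 0.0004 -0.007   0.0007] [-0.3036  5.7281  4.8795] 0.13000436400670365
0.011 12.8083 [ 0.0003 -0.0096  0.0007] [-1.5044  7.6028  5.2838] 0.13376753634883634
0.0125 13.1583 [ 0.0004 -0.0109  0.0007] [-1.4155  8.5645  5.5475] 0.13860673170956425
0.0135 13.5083 [ 0.0004 -0.0118  0.0007] [-0.827   8.2621  5.5347] 0.13060010966669747
```

View pics/c5.png

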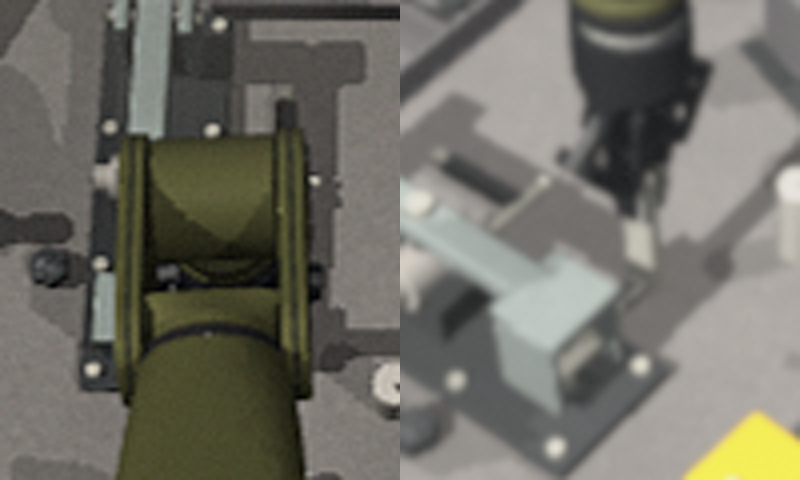

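Force (8.3 N) and displacement (10.7 mm past contact) both put the latch at about 10.6 mm. I'll pull 3 mm further, then lift along the hinge arc.

Run:
```python
from h import *
np.set_printoptions(precision=4,suppress=True)
f=np.radians(-2.0); R=Ro.from_euler('z',f); o=down(f-np.pi/2)
H=np.array([.561,.0935,.1155]); off=ctrl.grasp_offset
def rep(n):
    s=ctrl.observe();print(n,round(s["t"],2),R.inv().apply(s["eef_pos"]-H),R.inv().apply(s["ft_force"]),round(s["grip_width"],3))
for d in(.015,.0167):
    ctrl.move_linear(H+R.apply([0,-d,0]),max_speed=.03); ctrl.dwell(.25); rep(d)
hinge=H+[0,0,off]+R.apply([.245,0,-.037])
for th in np.arange(.03,.331,.03):
    A=R*Ro.from_euler('y',th)
    ctrl.move_linear(hinge+A.apply([-.245,-.0167,.037-off]),rotation=(A*R.inv()*o).as_quat(),max_speed=.04); rep(round(th,2))
    if th<.05:
        s=ctrl.observe()
        if abs(s["ft_force"][2])>30: print("stuck");break
ctrl.dwell(.5);rep("end")
a=ctrl.camera("top");cv2.imwrite("pics/top3.png",a);b=ctrl.camera("side");cv2.imwrite("pics/side3.png",b)
cv2.imwrite("pics/c6.png",np.hstack([cv2.resize(a[90:260,180:350],(400,400),interpolation=2),cv2.resize(b[120:290,130:350],(400,309),interpolation=2)[:400] if 0 else cv2.resize(b[100:290,150:340],(400,400),interpolation=2)]))
print(blank(a,(331,195)))
```

```text
0.015 14.11 [ 0.0004 -0.0131  0.0007] [-1.4731  8.1368  5.1784] 0.133
0.0167 14.61 [ 0.0003 -0.0146  0.0007] [-1.0442 10.0265  4.2914] 0.131
0.03 14.94 [ 0.0007 -0.0147  0.0063] [ 1.197  10.1323 -2.4796] 0.13
0.06 15.28 [ 0.0014 -0.0148  0.0133] [ 1.1467  9.8327 -3.1197] 0.132
0.09 15.61 [ 0.0024 -0.0147  0.0204] [ 1.6627  9.0254 -3.5939] 0.134
0.12 15.94 [ 0.0037 -0.0147  0.0276] [ 0.7314  9.8887 -3.3887] 0.135
0.15 16.27 [ 0.005  -0.0147  0.0346] [ 0.9138  8.88   -3.5758] 0.135
0.18 16.61 [ 0.0067 -0.0146  0.0418] [ 0.5608  9.7317 -3.5054] 0.131
0.21 16.94 [ 0.0085 -0.0147  0.0487] [ 0.1179  9.3862 -3.9012] 0.132
0.24 17.27 [ 0.0106 -0.0146  0.0558] [-0.4237  9.2055 -2.8454] 0.132
0.27 17.61 [ 0.0129 -0.0146  0.0628] [-1.2118  9.1281 -2.8456] 0.134
0.3 17.94 [ 0.0155 -0.0146  0.0697] [-1.4554  9.9519 -2.0021] 0.13
0.33 18.27 [ 0.0182 -0.0146  0.0766] [-1.7414 10.1858 -2.0265] 0.128
end 18.77 [ 0.0182 -0.0145  0.0765] [-1.8698  8.9493 -2.4145] 0.131
(array([ 0.506 , -0.1627,  0.108 ]), np.float64(-26.27783920596684), 7.736130237579346)
```

View pics/c6.png

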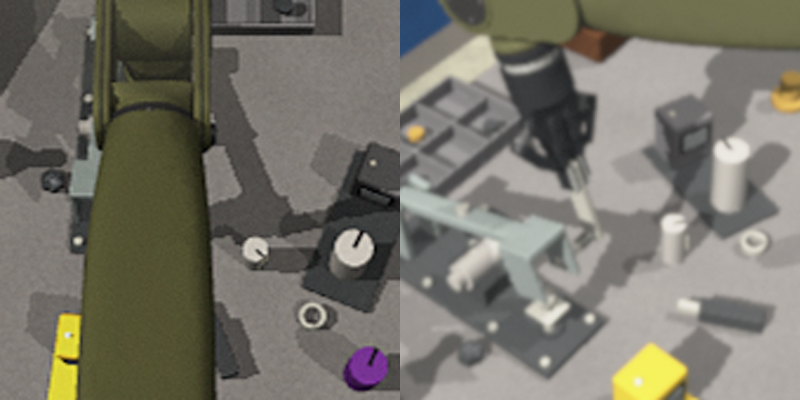

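The clamp arm is off the ball (stud visible at right panel (548,312)), gripped at the handle, and the blank is untouched (groove now measured at -26°). One more check of the nose height: I'll project the head's front top edge for several lift angles into the side view.

Run:
```python
from h import *
f=np.radians(-2.0); R=Ro.from_euler('z',f)
c=[plane("top",T(p),.108) for p in((112,400),(194,405))]
hinge=np.array([.561,.0935,.097])+R.apply([.245,.075,0])
m=M["side"]
def pr(X): v=m["K"]@(m["R"]@X+m["t"]); return v[:2]/v[2]
out=[]
for fn,ths in(("side0",(0,)),("side3",(.24,.29,.33))):
    k=10; x0,y0=185,195; im=cv2.resize(cv2.imread(f"pics/{fn}.png")[y0:y0+55,x0:x0+40],None,fx=k,fy=k,interpolation=2)
    for th,col in zip(ths,((0,0,255),(0,200,255),(255,0,255))):
        A=R*Ro.from_euler('y',th)*R.inv(); q=[hinge+A.apply(X-hinge) for X in c]
        p=[tuple(int(v) for v in (pr(X)-[x0,y0]+.5)*k) for X in q]; cv2.line(im,*p,col if th!=.33 else (255,0,255),1); print(fn,th,p,[round(X[2],3) for X in q])
    out.append(im)
cv2.imwrite("pics/c7.png",np.hstack(out))
```

```text
side0 0 [(334, 523), (505, 370)] [np.float64(0.108), np.float64(0.108)]
side3 0.24 [(280, 336), (458, 182)] [np.float64(0.172), np.float64(0.173)]
side3 0.29 [(262, 293), (442, 139)] [np.float64(0.185), np.float64(0.186)]
side3 0.33 [(247, 258), (428, 104)] [np.float64(0.196), np.float64(0.196)]
```

View pics/c7.png

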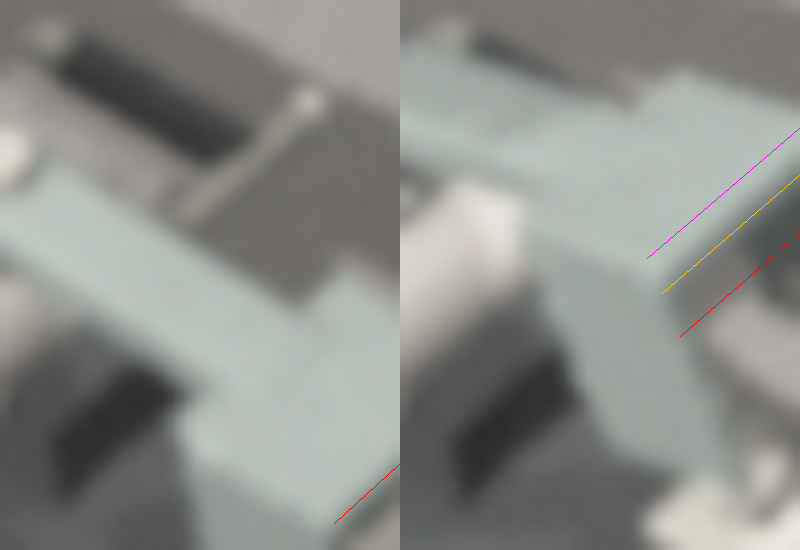

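The head edge lies at about 0.30 rad, so the nose is roughly 79 mm up (about 0.18 m). That leaves enough margin to hand in.

Run:
```python
from cell import ctrl
s=ctrl.observe();print(s["t"],s["grip_width"],s["ft_force"],abs(s["qvel"]).max())
print(ctrl.close_job())
```

```text
18.875 0.13360866667285523 [-0.80413352  8.9027304  -2.14662263] 0.0009200266813055839
the job is handed in; nothing more can be done
None
```

I turned the blank's label to the reader's window and let go of it. I then pulled the latch out and lifted the clamp arm, and I'm holding it up by its handle. The job is handed in at about 19 s of the 72 s allowed; no verdict came back.

- **Blank:** it stands upright within about 6 mm of its place on the plate. Its groove measured -26° to -28° against a window bearing of about -24°, so the label is 2–4° off square, against about 18° allowed.
- **Latch:** while the arm was still down I pulled it about 13.5 mm by tool travel. The spring force of about 10 N suggests about 14 mm. Both are past the 10.5 mm needed.
- **Clamp arm:** it is still and held in the gripper. The side picture puts it at about 0.30 rad, with the nose roughly 79 mm up (about 0.18 m above the table).
- **Disagreement:** I commanded 0.33 rad. The shortfall probably comes from the handle slipping a little in the pads; the nose is still above the 70 mm you asked for.
- **Loose things:** none looked disturbed in the last pictures. I judged this by eye only, and the robot arm hides part of the top view.

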